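# Load a dry box behind a hold-down screw of unknown thread

## Robot

A 6-joint arm with a two-finger parallel gripper is mounted at the origin on a cart in front of the work surface, level with it; the furniture and walls round the work are solid. World frame = base frame: x ahead of the robot, y to its left, z up, the work surface at z = 0. Lengths are in m, angles in rad, forces in N, time in s.
With the tool pointing down it reaches from about 0.35 to 0.775 m from the base axis. Payload 7.3 kg.
Tool frame: the origin (TCP) lies between the finger pads; the fingertips stand 8 mm ahead of it and the grasp point (between the pads) lies 11 mm behind it (robot.nose_length is the distance from the TCP to the fingertips, in m); z points along the fingers, y is the line along which they close (so a half turn about z gives the same grasp; the last joint's range is limited). The gripper opens to 92 mm and grips with 3 to 60 N. Pads are 19 mm wide; open, the fingers measure 130 mm over their backs; the gripper's body (75 mm by 190 mm) begins 47 mm behind the grasp point.
Start: joints at [1.197, 0.342, 1.524, -0, 1.275, -0.146], TCP at [0.119, 0.511, 0.235] pointing down, gripper open.
Joint ranges: [-2.53, 2.53], [-0.77, 2.02], [0.04, 2.7], [-1, 4.14], [0.28, 2.66], [-3.11, 3.11]. Speed limits (rad/s): [2.57, 2.57, 3.14, 3.14, 3.14, 3.14].

## Interface

Orientations are given as [roll, pitch, yaw] about the fixed x, y, z axes, in that order (R = Rz(yaw) Ry(pitch) Rx(roll)).
In Python, from cell import robot gives the robot as it stands. The module is installed in compiled form; this text tells all that it offers.
- The arm moves only by the shell command python3 -m jog 'ROWS' [FORCE]. ROWS is JSON, a list that holds one entry, the list of rows, each a list of 5 numbers: the gripper's target within -1 to 1 (fully open at 1, half-way at 0, shut at -1), then the shift along the tool's x, y, z in m, then the turn about the tool's z in rad. A call has 1 to 5 rows; each row is the pose to reach, as a shift and turn from the pose commanded when the call began, along the tool's axes at that moment; what a row does not reach only later rows make up. A row lasts 1/12 s, in which the tool goes at most 41.7 mm and 7.16 degrees, less where a joint would pass 70% of its speed; a pose out of reach is approached as far as the arm can. A call with a gripper value outside its range is refused whole. The fingers move at their own pace and stop on an object; FORCE is the grip in N (left out, the last holds). Time passes only in rows, so rows that repeat a pose let the fingers close. It gives the time, the measured TCP pose, the force, the opening and the grip force at its end, in the units of the state.
- robot.observe(): the state, without advancing time (a new reading comes with each control period).
- robot.read_camera(name): name is "scene" or "side" or "wrist"; returns the picture (420x560x3 uint8, red, green, blue); there is no depth.
- robot.camera_model(name): a dict with "camera_matrix" (3x3 intrinsics, pixels), "position" and "attitude" of the camera in the world; the wrist camera has in their place "mount" (4x4, takes a point from camera to tool coordinates, whose origin is the TCP and whose axes are the flange's). Camera axes: x right, y down, z forward; pixel columns grow to the right and rows downward; lengths in m; the calibration is good to about 2 mm. A picture is of the moment at which its call begins: read the wrist's pose just before it. camera_model takes no time and is no camera call.
- robot.hand_in(): hands the job in; it is judged then, once.
The state is a dict: "time": time; "qpos": joint angles; "qvel": joint speeds; "joint_efforts": joint torques, N m; "tool_pos": TCP position; "tool_rot": TCP orientation; "contact_force": force on the tool from outside, world axes, zero at the start; "torque": the same for the moment, N m; "opening": finger opening in m; "grip_force": force on a finger pad.
Only numpy, scipy, OpenCV 4.12 (cv2) and the standard library are available. Lean on these libraries where they do the work, as an engineer would, in place of code of your own. Each camera call takes 0.05 s, during which the arm holds its last target. There are 200 camera calls.

## Task

Put every red-lidded sample jar on the bench into the dry box, standing upright, squeezing the thin jars only gently and leaving the small white dropper bottles where they are. The hatch is held down by the screw on the box, which may be right- or left-handed, so feel which way it gives and undo it fully; then lift the hatch off its seat and slide it all the way along its channels. When the jars are in, slide the hatch back over the chamber, let it down flush into its seat and screw it fully down again.

Things in the scene. Friction and masses are not known exactly. Their poses are not given: they have to be found in the camera images.
- dry_box: white box, fixed, 172 mm (x) by 390 mm (y) by 100 mm tall; origin on the table under the centre of its chamber, body from y = -137 to +253 mm. Along its whole length run two channel walls (inner faces at x = -75 and 75 mm) with lips over the hatch's edges (underside 96 mm, top 100 mm above the table, 138 mm free between them): the hatch can rise 16 mm but not come out.
- chamber_floor (a point): centre of the chamber's floor, 5 mm above the table; axes as dry_box. The chamber is open at the top, 132 mm (x) by 156 mm (y); all walls plain, no slots. The top rim (channel lips) is 95 mm above this floor.
- hatch_seat (a point): where the hatch's origin lies when seated, 72 mm above the table; axes as dry_box. The seat is a ledge in a recess 8 mm deep and 174 mm long (y), so 2 mm free at each end; deck around it 80 mm above the table. At the screw's end two stops 20 mm high stand on the deck, in line with the recess's end, so a hatch pushed back against them is over its seat.
- hatch_park (a point): where the hatch's origin lies when it is parked fully open on the deck, 158 mm from the seat along +y of dry_box and 8 mm higher; 4 mm farther is an end stop 17 mm high.
- hatch: loose aluminium hatch, blue face, 146 mm (x) by 170 mm (y) by 8 mm, about 0.3 kg; origin at the centre of its underside, axes as dry_box. Black bar handle across its middle: 70 mm long along x, 12 mm wide along y, 24 to 40 mm above the underside. It slides only when lifted clear of the 8 mm recess (10 to 14 mm is right); let go over the deck it rests there.
- canister: white round desiccant canister with a blue band, fixed, 76 mm across, 80 mm tall, closed by the other screw; origin at the centre of its underside; not part of the job
- clamp_a: fixed foot of a hold-down screw, 80 mm above the table. clamp_a and clamp_b look the same and have opposite threads: in each run one of them, not known which, holds the dry box's hatch (109 mm from the box's origin towards its -y), the other closes the canister. Which of the two is left-handed is not known.
- clamp_b: fixed foot of a hold-down screw, 80 mm above the table. clamp_a and clamp_b look the same and have opposite threads: in each run one of them, not known which, holds the dry box's hatch (109 mm from the box's origin towards its -y), the other closes the canister. Which of the two is left-handed is not known.
- clamp_a_knob (a joint): turning angle of that screw's knob, rad, positive counter-clockwise from above. 0 = screwed fully down; 2.4 or -2.4 (by its thread) = stop, fully undone. One way of turning gives (friction 0.12 N m), the other stops hard at 0. Starts within 0.1 of 0. The knob rises 7.5 mm per rad as it is undone (18 mm in all) and stays where it is left.
- clamp_b_knob (a joint): turning angle of that screw's knob, rad, positive counter-clockwise from above. 0 = screwed fully down; 2.4 or -2.4 (by its thread) = stop, fully undone. One way of turning gives (friction 0.12 N m), the other stops hard at 0. Starts within 0.1 of 0. The knob rises 7.5 mm per rad as it is undone (18 mm in all) and stays where it is left.
- clamp_a_grip (a point): on the screw axis, 8 mm below the top of the knob's black grip bar, 122 mm above the table when fully down; rises and turns with the knob. The bar is 46 mm long along the point's x, 14 mm wide along y (grip across this), 26 mm tall. Below it a 20 mm neck and a round steel flange, 64 mm across, that overlaps the hatch's edge by 8 mm.
- clamp_b_grip (a point): on the screw axis, 8 mm below the top of the knob's black grip bar, 122 mm above the table when fully down; rises and turns with the knob. The bar is 46 mm long along the point's x, 14 mm wide along y (grip across this), 26 mm tall. Below it a 20 mm neck and a round steel flange, 64 mm across, that overlaps the hatch's edge by 8 mm.
- jar_1: sample jar, white with a red screw lid (the lid stays on): body 42 mm across, lid 45 mm across from 48 to 62 mm height, 62 mm tall, about 0.2 kg, heaviest at the bottom; origin at the centre of its underside. May be absent. Thin-walled: a squeeze of more than 100 N (both fingers together, about 50 N each) counts as too hard.
- jar_2: sample jar, white with a red screw lid (the lid stays on): body 42 mm across, lid 45 mm across from 48 to 62 mm height, 62 mm tall, about 0.2 kg, heaviest at the bottom; origin at the centre of its underside. May be absent. Thin-walled: a squeeze of more than 100 N (both fingers together, about 50 N each) counts as too hard.
- jar_3: sample jar, white with a red screw lid (the lid stays on): body 42 mm across, lid 45 mm across from 48 to 62 mm height, 62 mm tall, about 0.2 kg, heaviest at the bottom; origin at the centre of its underside. May be absent. Thin-walled: a squeeze of more than 100 N (both fingers together, about 50 N each) counts as too hard.
- jar_4: sample jar, white with a red screw lid (the lid stays on): body 42 mm across, lid 45 mm across from 48 to 62 mm height, 62 mm tall, about 0.2 kg, heaviest at the bottom; origin at the centre of its underside. May be absent. Thin-walled: a squeeze of more than 100 N (both fingers together, about 50 N each) counts as too hard.
- dropper_a: white dropper bottle, 24 mm across, 68 mm tall, origin at the centre of its underside; to be left alone
- dropper_b: a second such dropper bottle; to be left alone
Things that resemble listed ones, but are neither listed nor needed, are in the scene too. Leave any green or orange look-alike of the jar_1 alone.

How it is judged:
By the outcome, as a careful person would: the job done as asked, in the order asked, and still so for the second after the job is handed in, with the robot touching nothing.
Of jar_1, jar_2, jar_3, jar_4 only 2 to 3 are there at a start; the rules pass over those that are not, and their reading is None.
At some moment in a run one of jar_1, jar_2, jar_3, jar_4 may be knocked a few centimetres aside while the robot is not near it.
It also fails if it takes over 210 s, if anything falls off the work surface, if the arm or the gripper's body presses on something with over 40 N, if the wrist force passes 120 N, or if a joint passes its speed limit or range.

## Working session

There is one attempt and no reset: what is moved stays moved. The work goes in short steps, Python scripts to look and compute and a shell command to move; the robot and the scene stay as the last step left them, time stands still between calls to the robot, and variables do not carry over. Pictures are saved under pics/ and viewed, at most 16 in all, crops included, and the job is handed in when it is done.

```bash
mkdir -p pics; ls; python3 - <<'E'
from cell import robot
import cv2,numpy as np
np.set_printoptions(precision=4,suppress=True)
print(robot.observe())
for n in ["scene","side","wrist"]:
    im=robot.read_camera(n); cv2.imwrite(f"pics/{n}0.png",im[:,:,::-1]); print(n,robot.camera_model(n))
E
```

```text
pics
{'time': 0.0, 'qpos': array([ 1.197 ,  0.3427,  1.525 ,  0.    ,  1.2754, -0.146 ]), 'qvel': array([ 0.0016,  0.0008,  0.0008,  0.0007, -0.0011,  0.0006]), 'joint_efforts': array([  0.0007, -43.1253, -24.4214,   0.0718,   0.0561,  -0.0002]), 'tool_pos': array([0.1184, 0.5111, 0.2341]), 'tool_rot': array([-3.1401, -0.0002,  2.9138]), 'contact_force': array([ 0.4815,  0.0441, -0.5729]), 'torque': array([-0.046 ,  0.0481,  0.0004]), 'grip_force': 0.0, 'opening': 0.09209708609044293}
scene {'camera_matrix': array([[412.984 ,   0.    , 278.978 ],
       [  0.    , 412.984 , 208.9307],
       [  0.    ,   0.    ,   1.    ]]), 'position': array([-0.0052, -0.6135,  0.9303]), 'attitude': array([-2.348 ,  0.0048, -0.7044])}
side {'camera_matrix': array([[380.941,   0.   , 280.339],
       [  0.   , 380.941, 209.44 ],
       [  0.   ,   0.   ,   1.   ]]), 'position': array([ 0.5203, -1.0202,  1.0132]), 'attitude': array([-2.2882,  0.0085, -0.0194])}
wrist {'camera_matrix': array([[347.9387,   0.    , 281.363 ],
       [  0.    , 347.9387, 208.0658],
       [  0.    ,   0.    ,   1.    ]]), 'mount': array([[-0.001 , -0.9595, -0.2817,  0.0751],
       [ 1.    , -0.0009, -0.0006,  0.0001],
       [ 0.0003, -0.2817,  0.9595, -0.1482],
       [ 0.    ,  0.    ,  0.    ,  1.    ]])}
```

View pics/scene0.png

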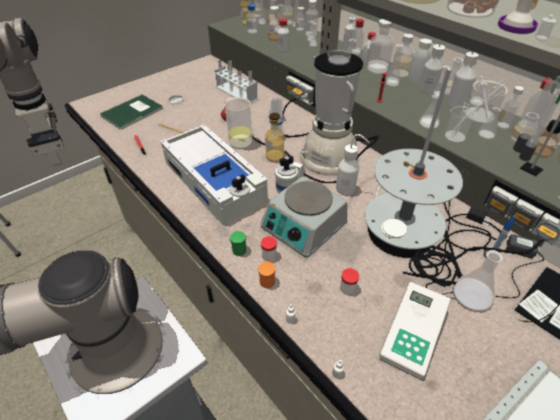

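View pics/side0.png

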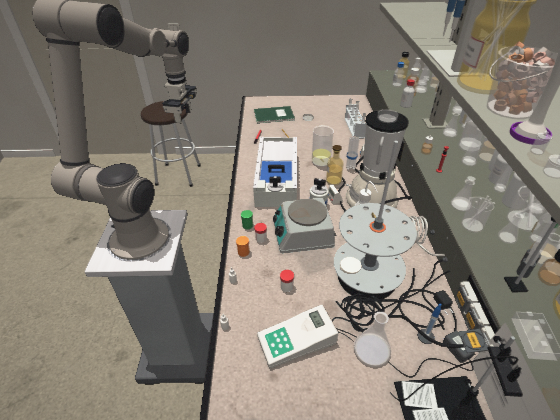

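Scene: red lids at about (269,243) and (350,275), green (238,240) and orange (267,270) look-alikes, droppers (291,313) and (338,368). The box runs from (200,130) to (240,215), with its knob at (240,185) and the canister knob at (287,163). A red spot at (226,113) needs checking.

```bash
cat > h.py <<'E'
import numpy as np,cv2
from scipy.spatial.transform import Rotation as R
from cell import robot
np.set_printoptions(precision=4,suppress=True)
def cam(n,st=None):
    m=robot.camera_model(n);K=m["camera_matrix"]
    if n=="wrist":
        M=m["mount"];Rt=R.from_euler("xyz",st["tool_rot"]).as_matrix()
        return K,Rt@M[:3,:3],st["tool_pos"]+Rt@M[:3,3]
    return K,R.from_euler("xyz",m["attitude"]).as_matrix(),m["position"]
def plane(c,uv,z):
    K,Rc,p=c;uv=np.atleast_2d(uv).astype(float)
    d=(Rc@np.linalg.inv(K)@np.c_[uv,np.ones(len(uv))].T).T
    return p+d*((z-p[2])/d[:,2])[:,None]
def proj(c,P):
    K,Rc,p=c;q=(K@Rc.T@(np.atleast_2d(P)-p).T).T
    return q[:,:2]/q[:,2:]
def mask(im,col):
    h,s,v=cv2.split(cv2.cvtColor(im,cv2.COLOR_RGB2HSV))
    if col=="red":m=((h<6)|(h>172))&(s>150)&(v>80)
    if col=="blue":m=(h>100)&(h<125)&(s>120)&(v>70)
    if col=="black":m=(v<45)
    return m.astype(np.uint8)
def blobs(m,amin=25):
    n,l,s,c=cv2.connectedComponentsWithStats(m)
    return [(c[i],s[i]) for i in range(1,n) if s[i][4]>=amin],l
def shot(n,f=None):
    st=robot.observe();im=robot.read_camera(n)
    if f:cv2.imwrite(f"pics/{f}.png",im[:,:,::-1])
    return im,cam(n,st)
def move(tp,yaw=None):
    "shift in tool axes to world TCP target, and turn about tool z"
    st=robot.observe();Rt=R.from_euler("xyz",st["tool_rot"]).as_matrix()
    d=Rt.T@(np.array(tp)-st["tool_pos"]);t=0
    if yaw is not None: t=-(yaw-st["tool_rot"][2]);t=(t+np.pi/2)%np.pi-np.pi/2
    print("shift",d,"turn",round(t,4),"now",st["tool_pos"],st["tool_rot"],"q6",st["qpos"][5])
E
python3 - <<'E'
from h import *
for n in ["scene","side"]:
    im=cv2.imread(f"pics/{n}0.png")[:,:,::-1].copy();c=cam(n)
    for col,z in [("red",.062),("blue",.08)]:
        b,_=blobs(mask(im,col))
        for cc,s in b:print(n,col,cc,s,plane(c,cc,z)[0])
    crop=im[80:230,150:320] if n=="scene" else im[90:260,220:390]
    cv2.imwrite(f"pics/{n}c.png",cv2.resize(crop,None,fx=4,fy=4,interpolation=cv2.INTER_CUBIC)[:600,:,::-1])
E
```

```text
scene red [282.5     21.6471] [280  19   6   6  34] [1.54   1.1807 0.062 ]
scene red [359.3077  22.5641] [357  19   6   8  39] [1.851  0.8915 0.062 ]
scene red [380.6957  91.2826] [377  81   8  21  46] [1.3456 0.321  0.062 ]
scene red [138.0385 141.1538] [135 136   7  11  26] [0.4032 0.6587 0.062 ]
scene red [268.3975 243.1056] [261 237  15  14 161] [ 0.4538 -0.0219  0.062 ]
scene red [349.7512 276.0098] [342 269  17  15 205] [ 0.5421 -0.2441  0.062 ]
scene blue [250.7097   6.6129] [248   4   6   6  31] [1.5196 1.4424 0.08  ]
scene blue [220.2239 172.2028] [195 155  53  35 853] [0.517  0.3003 0.08  ]
scene blue [201.7692 195.3846] [196 189  12  14  26] [0.4114 0.2454 0.08  ]
scene blue [509.0513 223.3846] [504 216  10  14  78] [ 1.0069 -0.4199  0.08  ]
side red [410.1  82. ] [407  80   7   5  30] [1.3497 1.2324 0.062 ]
side red [440.7551 163.2245] [437 154   9  18  49] [1.2423 0.3576 0.062 ]
side red [260.0989 227.6374] [255 223  11  10  91] [ 0.4585 -0.0276  0.062 ]
side red [286.5896 275.597 ] [280 270  14  12 134] [ 0.547  -0.2492  0.062 ]
side blue [400.2   64.04] [398  62   6   5  25] [1.3493 1.4807 0.08  ]
side blue [275.7574 170.9478] [260 161  32  21 441] [0.5186 0.2966 0.08  ]
side blue [436.9118 310.3382] [433 303   9  14  68] [ 0.9702 -0.4005  0.08  ]
```

View pics/scenec.png

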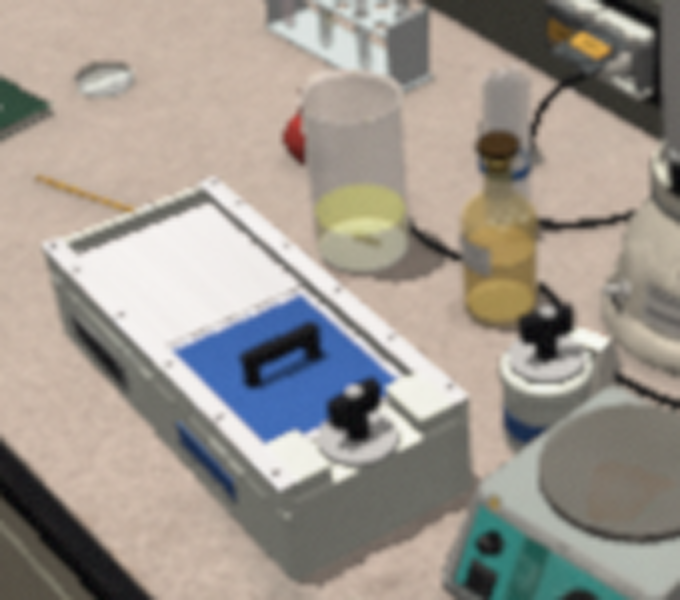

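The crop shows the box's top corners at crop pixels (45,245), (210,180), (468,395) and (285,488), its knob at (355,400), and a partly hidden red object behind the beaker at about (295,138).

```bash
python3 - <<'E'
from h import *
c=cam("scene")
P=np.array([[45,245],[210,180],[468,395],[285,488]])/4+[150,80]
W=plane(c,P,.1);print(W)
a=W[1]-W[2];b=W[0]-W[3];w1=W[2]-W[3];w2=W[1]-W[0]
print([np.linalg.norm(v[:2]) for v in(a,b,w1,w2)],[np.degrees(np.arctan2(v[1],v[0])) for v in(a,b,w1,w2)])
print("mean",W.mean(0)); 
print("knob",plane(c,np.array([355,390])/4+[150,80],.13), "canknob",plane(c,np.array([545,315])/4+[150,80],.13),"red",plane(c,np.array([295,138])/4+[150,80],.05))
st=robot.observe();print(proj(cam("wrist",st),W))
E
```

```text
[[0.4459 0.5502 0.1   ]
 [0.6089 0.5425 0.1   ]
 [0.5966 0.1579 0.1   ]
 [0.4292 0.1639 0.1   ]]
[np.float64(0.3847808027528299), np.float64(0.38656192281503055), np.float64(0.1674843511535139), np.float64(0.16317813903228798)] [np.float64(88.1672150408759), np.float64(87.52648360574537), np.float64(-2.0576435601955754), np.float64(-2.6805150813023917)]
mean [0.5201 0.3536 0.1   ]
knob [[0.5143 0.1897 0.13  ]] canknob [[0.6822 0.1658 0.13  ]] red [[0.7507 0.6205 0.05  ]]
[[384.4015 474.1892]
 [397.6387 572.1292]
 [ 97.6649 610.6186]
 [ 48.5014 519.9088]]
```

View pics/wrist0.png

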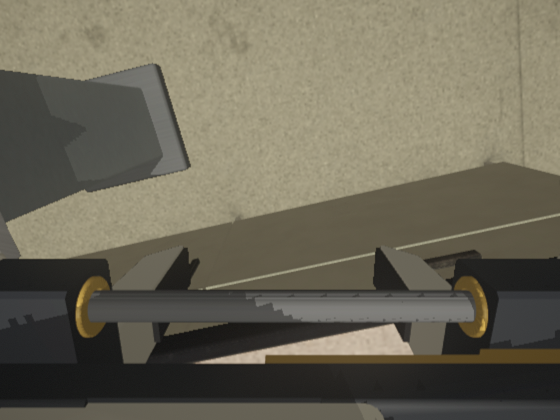

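```bash
python3 -c "
from h import *
move([.46,.19,.30],3.10)"
```

```text
shift [-0.4053 -0.2359 -0.0656] turn -0.1861 now [0.1184 0.5112 0.2342] [-3.1405 -0.0001  2.9139] q6 -0.14604964004262097
```

```bash
python3 -m jog '[[[1,-0.03,-0.018,-0.013,0],[1,-0.065,-0.038,-0.027,0],[1,-0.1,-0.058,-0.04,0],[1,-0.135,-0.078,-0.053,0],[1,-0.17,-0.099,-0.065,0]]]'
python3 -m jog '[[[1,-0.03,-0.018,0,0],[1,-0.06,-0.036,0,0],[1,-0.09,-0.052,0,0],[1,-0.12,-0.07,0,0],[1,-0.15,-0.088,0,0]]]'
python3 -m jog '[[[1,-0.03,-0.018,0,0],[1,-0.06,-0.036,0,-0.06],[1,-0.085,-0.049,0,-0.12],[1,-0.085,-0.049,0,-0.186],[1,-0.085,-0.049,0,-0.186]]]'
python3 - <<'E'
from h import *
im,c=shot("wrist","w1");print(robot.observe()["tool_pos"],robot.observe()["tool_rot"],robot.observe()["time"])
O=np.array([.518,.2956,0]);print(proj(c,[[.514,.187,.13],[.682,.166,.13]]))
E
```

```text
time: 0.57
tool_pos: [0.2604, 0.3774, 0.2994]
tool_rot: [3.141, 0.0, 2.915]
contact_force: [0.8, 1.0, -0.4]
opening: 0.0919
grip_force: 0.0
time: 0.98
tool_pos: [0.3867, 0.2577, 0.2987]
tool_rot: [3.142, -0.0, 2.914]
contact_force: [0.4, 0.8, -0.7]
opening: 0.0917
grip_force: 0.0
time: 1.4
tool_pos: [0.4583, 0.191, 0.2981]
tool_rot: [-3.141, -0.001, 3.099]
contact_force: [0.5, -0.6, -0.4]
opening: 0.0918
grip_force: 0.0
[0.4576 0.1918 0.2983] [ 3.1416 -0.0013  3.0971] 1.45
[[280.0241 245.5609]
 [267.8938 386.3496]]
```

View pics/w1.png

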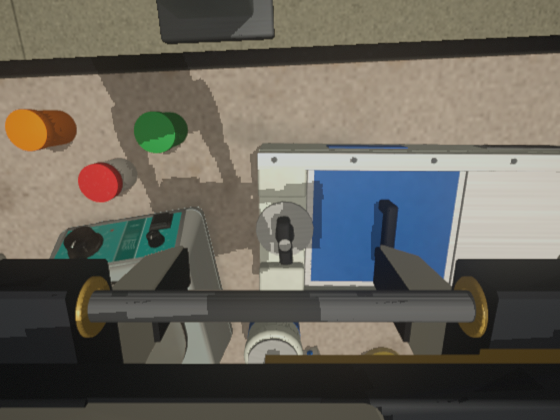

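Wrist view: box knob bar from about (283,220) to (287,262), nearly along the box's x; handle bar at (388,225). A red jar is at (100,182); green and orange look-alikes are beside it. No third jar is visible between the box and the hotplate.

```bash
cat >> h.py <<'E'
def rect(im,c,col,win,z):
    m=np.zeros(im.shape[:2],np.uint8);x0,x1,y0,y1=win;m[y0:y1,x0:x1]=mask(im,col)[y0:y1,x0:x1]
    cs,_=cv2.findContours(m,cv2.RETR_EXTERNAL,cv2.CHAIN_APPROX_NONE);k=max(cs,key=cv2.contourArea)[:,0]
    W=plane(c,k,z)[:,:2];(ctr,sz,_)=r=cv2.minAreaRect((W*1000).astype(np.float32))
    B=cv2.boxPoints(r);e=max([B[1]-B[0],B[2]-B[1]],key=np.linalg.norm)
    print(col,np.array(ctr)/1000,np.array(sz),"long axis deg",np.degrees(np.arctan2(e[1],e[0]))%180,"px",k.min(0),k.max(0))
    return k
E
python3 - <<'E'
from h import *
im=cv2.imread("pics/w1.png")[:,:,::-1].copy();st=robot.observe();c=cam("wrist",st);print(st["qpos"])
rect(im,c,"black",(265,305,205,275),.130)
rect(im,c,"black",(370,410,190,245),.112)
# lip inner edges / blue left edge
m=mask(im,"blue"); 
for r in (180,200,230,260):
    q=np.where(m[r,290:380])[0];print(r,q[0]+290,plane(c,[q[0]+290,r],.08))
for col in (330,350,440):
    q=np.where(m[160:300,col])[0];print(col,q[0]+160,plane(c,[col,q[0]+160],.08))
b,_=blobs(mask(im,"red"),200)
for cc,s in b:print(cc,s,plane(c,cc,.062))
E
```

```text
[ 0.242   0.2455  1.4831  0.0004  1.4143 -1.2843]
black [0.4949 0.1956] [24.9514 11.4403] long axis deg 34.8473 px [277 217] [292 240]
black [0.5054 0.2933] [36.7894  4.0087] long axis deg 0.028231658 px [381 210] [386 244]
180 315 [[0.4601 0.2275 0.08  ]]
200 314 [[0.4822 0.226  0.08  ]]
230 314 [[0.5169 0.2254 0.08  ]]
260 312 [[0.5534 0.2224 0.08  ]]
330 171 [[0.4511 0.2437 0.08  ]]
350 171 [[0.452  0.2649 0.08  ]]
440 172 [[0.4574 0.3607 0.08  ]]
[ 99.5754 181.8477] [  78  163   44   39 1326] [[ 0.455  -0.0134  0.062 ]]
```

```bash
python3 - <<'E'
from h import *
im=cv2.imread("pics/w1.png")[:,:,::-1].copy();c=cam("wrist",robot.observe())
v=im.max(2)
cv2.imwrite("pics/w1c.png",cv2.resize(im[190:280,230:430],None,fx=4,fy=4,interpolation=cv2.INTER_CUBIC)[:,:,::-1])
for win,z in (((265,305,205,275),.13),((375,402,195,250),.112)):
  for T in (75,):
    x0,x1,y0,y1=win
    for r in range(y0,y1,6):
        q=np.where(v[r,x0:x1]<T)[0]
        if len(q):print(r,q[0]+x0,q[-1]+x0,plane(c,[q[0]+x0,r],z)[0,:2],plane(c,[q[-1]+x0+1,r],z)[0,:2])
E
```

```text
217 278 288 [0.4839 0.1872] [0.4844 0.1976]
223 277 290 [0.4899 0.1859] [0.4905 0.1993]
229 276 293 [0.496  0.1846] [0.4967 0.202 ]
235 276 293 [0.5021 0.1843] [0.5029 0.2018]
241 277 291 [0.5084 0.185 ] [0.5091 0.1996]
247 278 291 [0.5147 0.1857] [0.5154 0.1994]
253 279 291 [0.5211 0.1863] [0.5217 0.1991]
259 280 291 [0.5276 0.187 ] [0.5281 0.1989]
201 379 389 [0.4775 0.288 ] [0.478  0.2989]
207 378 396 [0.4837 0.2872] [0.4846 0.3062]
213 383 396 [0.4902 0.2924] [0.4909 0.3065]
219 383 395 [0.4966 0.2926] [0.4972 0.3058]
225 382 395 [0.503  0.2919] [0.5036 0.3061]
231 381 394 [0.5094 0.2911] [0.5101 0.3054]
237 381 394 [0.516  0.2913] [0.5166 0.3057]
243 380 393 [0.5226 0.2905] [0.5232 0.3049]
249 375 380 [0.529  0.2855] [0.5293 0.2918]
```

View pics/w1c.png

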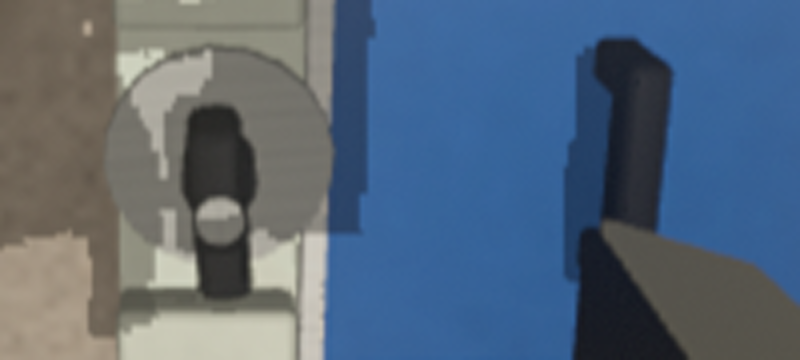

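The knob's axis is at about (0.513, 0.1925) and the handle's centre at about y = 0.300, both agreeing with the 109 mm spacing. I'll grip the knob and feel which way it gives.

```bash
python3 -m jog '[[[-0.1,-0.02,0.003,0.03,0],[-0.1,-0.04,0.003,0.06,0],[-0.1,-0.055,0.003,0.09,-0.05],[-0.1,-0.055,0.003,0.12,-0.05],[-0.1,-0.055,0.003,0.14,-0.05]]]' >/dev/null
python3 -m jog '[[[-0.1,0,0,0.02,0],[-0.1,0,0,0.04,0],[-0.1,0,0,0.047,0],[-1,0,0,0.047,0],[-1,0,0,0.047,0]]]' 40
python3 -m jog '[[[-1,0,0,0,0],[-1,0,0,0,0],[-1,0,0,0,0]]]' 40
python3 -m jog '[[[-1,0,0,0,-0.03],[-1,0,0,0,-0.06],[-1,0,0,0,-0.06]]]' 40
python3 -c "
from h import *
s=robot.observe();print(s['torque'],s['contact_force'],s['tool_rot'],s['qpos'])"
python3 -m jog '[[[-1,0,0,0,0.06],[-1,0,0,0,0.12],[-1,0,0,0,0.12]]]' 40
python3 -c "
from h import *
s=robot.observe();print(s['torque'],s['contact_force'],s['tool_rot'])"
```

```text
time: 2.28
tool_pos: [0.5125, 0.1936, 0.1124]
tool_rot: [3.141, 0.0, -3.133]
contact_force: [0.4, 0.3, -0.3]
opening: 0.0324
grip_force: 0.0
time: 2.53
tool_pos: [0.5132, 0.1923, 0.1135]
tool_rot: [-3.14, 0.002, -3.133]
contact_force: [-1.5, -7.8, 5.3]
opening: 0.0138
grip_force: 57.9
time: 2.78
tool_pos: [0.5133, 0.1922, 0.1139]
tool_rot: [-3.141, 0.002, -3.072]
contact_force: [-2.6, -5.1, 7.8]
opening: 0.0136
grip_force: 57.1
[-0.7952  0.45   -0.1169] [-2.5806 -5.1338  7.8084] [-3.1407  0.0025 -3.0725] [ 0.2191  0.5066  1.626  -0.0015  1.0067 -1.42  ]
time: 3.03
tool_pos: [0.5133, 0.1922, 0.1131]
tool_rot: [-3.141, 0.002, 3.087]
contact_force: [0.2, -5.6, 4.6]
opening: 0.0139
grip_force: 56.9
[-0.8852  0.0915 -0.0039] [ 0.2296 -5.5821  4.589 ] [-3.1408  0.0022  3.0875]
```

Counter-clockwise gives (0.117 N m, and the knob rises), so I'll undo it that way, regripping once because of the last joint's range.

```bash
python3 -m jog '[[[-1,0,0,-0.0009,-0.12],[-1,0,0,-0.0018,-0.24],[-1,0,0,-0.0027,-0.36],[-1,0,0,-0.0036,-0.48],[-1,0,0,-0.0045,-0.6]]]' 40|tail -3
python3 -m jog '[[[-1,0,0,-0.0009,-0.12],[-1,0,0,-0.0018,-0.24],[-1,0,0,-0.0027,-0.36],[-1,0,0,-0.0036,-0.48],[-1,0,0,-0.0045,-0.6]]]' 40
python3 -m jog '[[[-1,0,0,-0.0009,-0.12],[-1,0,0,-0.0018,-0.24],[-1,0,0,-0.0027,-0.36],[-1,0,0,-0.0027,-0.36]]]' 40
python3 -c "
from h import *
s=robot.observe();print(s['torque'],s['contact_force'],s['tool_rot'],s['qpos'])"
```

```text
contact_force: [-0.2, -4.6, 3.5]
opening: 0.0137
grip_force: 56.9
time: 3.87
tool_pos: [0.5128, 0.1924, 0.1221]
tool_rot: [-3.141, -0.0, -1.987]
contact_force: [-2.2, -4.2, 5.3]
opening: 0.0136
grip_force: 56.1
time: 4.2
tool_pos: [0.5126, 0.1924, 0.1248]
tool_rot: [-3.141, -0.001, -1.626]
contact_force: [-2.2, -5.1, 6.7]
opening: 0.0135
grip_force: 56.1
[-0.6627  0.7393  0.0388] [-2.2431 -5.1271  6.7038] [-3.141  -0.0007 -1.6256] [ 0.2195  0.4928  1.6143 -0.0009  1.0341 -2.8668]
```

```bash
python3 -m jog '[[[0.4,0,0,0,0],[0.4,0,0,0,0],[0.4,0,0,0,0]]]' 40|grep open
python3 -m jog '[[[0.4,0,0,0,0.12],[0.4,0,0,0,0.24],[0.4,0,0,0,0.36],[0.4,0,0,0,0.48],[0.4,0,0,0,0.6]]]' 40|grep open
python3 -m jog '[[[0.4,0,0,0,0.12],[0.4,0,0,0,0.24],[0.4,0,0,0,0.36],[0.4,0,0,0,0.36]]]' 40|grep open
python3 -c "
from h import *
im,c=shot('wrist','w2');print(robot.observe()['tool_rot'])"
```

```text
opening: 0.029
opening: 0.061
opening: 0.0643
[ 3.1411 -0.0001 -2.5906]
```

View pics/w2.png

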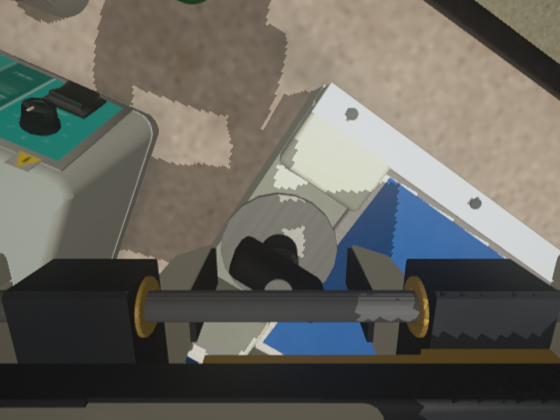

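The bar lies at an angle to the fingers, from (240,255) to (320,285). The regrip has to be a full half turn from the last grip, so another +2.18 rad.

```bash
for i in 1 ; do python3 -m jog '[[[0.4,0,0,0,0.12],[0.4,0,0,0,0.24],[0.4,0,0,0,0.36],[0.4,0,0,0,0.48],[0.4,0,0,0,0.6]]]' >/dev/null
python3 -m jog '[[[0.4,0,0,0,0.12],[0.4,0,0,0,0.24],[0.4,0,0,0,0.36],[0.4,0,0,0,0.48],[0.4,0,0,0,0.6]]]' >/dev/null
python3 -m jog '[[[0.4,0,0,0,0.12],[0.4,0,0,0,0.24],[0.4,0,0,0,0.36],[0.4,0,0,0,0.48],[0.4,0,0,0,0.6]]]' >/dev/null
python3 -m jog '[[[0.4,0,0,0,0.12],[0.4,0,0,0,0.24],[0.4,0,0,0,0.36],[0.4,0,0,0,0.376],[-1,0,0,0,0.376]]]' 40
python3 -m jog '[[[-1,0,0,0,0],[-1,0,0,0,0],[-1,0,0,0,0],[-1,0,0,0,0],[-1,0,0,0,0]]]' 40; done
python3 -m jog '[[[-1,0,0,-0.0009,-0.12],[-1,0,0,-0.0018,-0.24],[-1,0,0,-0.0027,-0.36],[-1,0,0,-0.0036,-0.48],[-1,0,0,-0.0045,-0.6]]]' 40
python3 -m jog '[[[-1,0,0,-0.0009,-0.12],[-1,0,0,-0.0018,-0.21],[-1,0,0,-0.0018,-0.25],[-1,0,0,-0.0018,-0.25]]]' 40
python3 -c "
from h import *
s=robot.observe();print(s['torque'],s['contact_force'],s['tool_rot'],s['qpos'])"
```

```text
time: 6.92
tool_pos: [0.5125, 0.193, 0.1235]
tool_rot: [-3.141, -0.0, 1.519]
contact_force: [0.3, -0.3, -0.2]
opening: 0.0611
grip_force: 0.0
time: 7.33
tool_pos: [0.5126, 0.193, 0.1235]
tool_rot: [3.142, -0.0, 1.515]
contact_force: [-0.0, -0.2, -0.7]
opening: 0.0291
grip_force: 0.0
time: 7.75
tool_pos: [0.5124, 0.1927, 0.1283]
tool_rot: [-3.141, 0.0, 2.12]
contact_force: [-1.6, -1.0, 2.9]
opening: 0.0152
grip_force: 39.9
time: 8.08
tool_pos: [0.5123, 0.1926, 0.1304]
tool_rot: [-3.141, 0.0, 2.367]
contact_force: [-1.8, -4.4, 6.1]
opening: 0.0146
grip_force: 41.6
[-0.6918  0.4401 -0.144 ] [-1.8415 -4.3524  6.1494] [-3.1409  0.0001  2.3666] [ 0.2198  0.4862  1.6077 -0.0005  1.0482 -0.5758]
```

```bash
python3 -m jog '[[[-1,0,0,0,-0.08],[-1,0,0,0,-0.15],[-1,0,0,0,-0.15]]]' 40
python3 -c "
from h import *
s=robot.observe();print(s['torque'],s['contact_force'],s['tool_rot'],s['qpos'])"
```

```text
time: 8.33
tool_pos: [0.5123, 0.1925, 0.1311]
tool_rot: [-3.141, 0.0, 2.517]
contact_force: [-3.4, -3.7, 10.7]
opening: 0.0155
grip_force: 47.3
[-0.6386  0.8856 -0.6761] [-3.3979 -3.6701 10.7418] [-3.1413  0.0001  2.5169] [ 0.2196  0.4852  1.6073 -0.0004  1.0493 -0.7263]
```

```bash
python3 -m jog '[[[-1,0,0,0,0.07],[-1,0,0,0,0.13],[0.2,0,0,0,0.13],[0.2,0,0,0,0.13],[0.2,0,0,0,0.13]]]' 40|grep grip
python3 -m jog '[[[0.2,0,0,-0.03,0],[0.2,0,0,-0.07,-0.12],[0.2,0,0,-0.11,-0.24],[0.2,0,0,-0.13,-0.36],[0.2,0,0,-0.13,-0.48]]]' |grep tool
python3 -m jog '[[[0.2,0,0,0,-0.1],[0.2,0,0,0,-0.2],[0.2,0,0,0,-0.2]]]' |grep tool
python3 - <<'E'
from h import *
move([.47,.24,.26],3.093)
im,c=shot('wrist','w3')
v=im.max(2);cv2.imwrite("pics/w3.png",im[:,:,::-1])
E
```

```text
grip_force: 0.0
tool_pos: [0.5145, 0.1934, 0.2652]
tool_rot: [3.137, 0.008, 2.87]
tool_pos: [0.5123, 0.1928, 0.2595]
tool_rot: [-3.141, -0.001, 3.068]
shift [ 0.0457  0.0439 -0.0005] turn -0.0252 now [0.5123 0.1928 0.2595] [-3.1412 -0.0009  3.0678] q6 -1.276949963265298
```

View pics/w3.png

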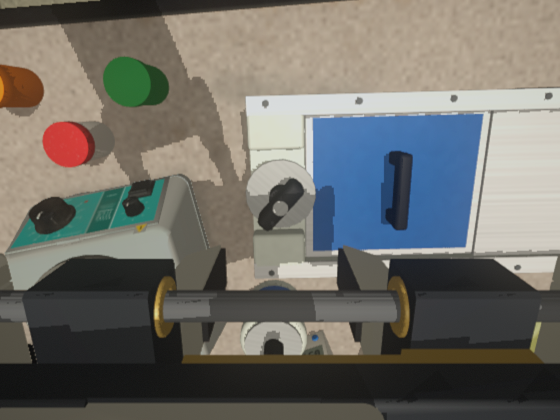

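The knob is turned well round at (280,203). The handle bar runs from (404,153) to (401,228), and the hatch is in full view.

```bash
python3 - <<'E'
from h import *
im=cv2.imread("pics/w3.png")[:,:,::-1].copy();c=cam("wrist",robot.observe());v=im.max(2)
for r in range(146,240,8):
    q=np.where(v[r,380:420]<62)[0]
    if len(q):print(r,q[0]+380,q[-1]+380,(plane(c,[q[0]+380,r],.112)[0,:2]+plane(c,[q[-1]+381,r],.112)[0,:2])/2,len(q))
m=mask(im,"blue")
for r in (130,150,170,230):
    q=np.where(m[r,300:500])[0];print("seat y",r,plane(c,[q[0]+300,r],.08)[0,:2],plane(c,[q[-1]+301,r],.08)[0,:2])
for k in (330,370,430,460):
    q=np.where(m[90:260,k])[0];print("lips",k,plane(c,[k,q[0]+90],.1)[0,:2],plane(c,[k,q[-1]+91],.1)[0,:2])
E
```

```text
154 390 407 [0.4842 0.2948] 18
162 390 410 [0.4912 0.2962] 13
170 395 410 [0.4983 0.2985] 8
178 394 409 [0.5052 0.2977] 9
186 394 408 [0.5123 0.2974] 10
194 393 408 [0.5194 0.2971] 12
202 393 407 [0.5267 0.2968] 12
210 386 407 [0.5338 0.2938] 22
218 386 406 [0.5413 0.2934] 21
226 393 405 [0.5491 0.2962] 13
seat y 130 [0.4609 0.2269] [0.4732 0.3792]
seat y 150 [0.4792 0.2259] [0.4915 0.3788]
seat y 170 [0.498  0.2249] [0.5103 0.3774]
seat y 230 [0.5585 0.2216] [0.5708 0.374 ]
lips 330 [0.4514 0.2394] [0.5726 0.2344]
lips 370 [0.4525 0.2736] [0.5746 0.2725]
lips 430 [0.4557 0.3247] [0.5782 0.3295]
lips 460 [0.457  0.3502] [0.5794 0.3579]
```

```bash
python3 -m jog '[[[0,0.001,0.035,0,0],[0,0.002,0.07,0,0],[0,0.004,0.106,0.02,-0.025],[0,0.004,0.106,0.05,-0.025],[0,0.004,0.106,0.08,-0.025]]]' |grep tool
python3 -m jog '[[[0,0,0,0.03,0],[0,0,0,0.06,0],[0,0,0,0.075,0],[0,0,0,0.0825,0],[0,0,0,0.0825,0]]]' |grep -E "tool|cont"
python3 -m jog '[[[-1,0,0,0,0],[-1,0,0,0,0],[-1,0,0,0,0],[-1,0,0,0,0],[-1,0,0,0,0]]]' 50
python3 -m jog '[[[-1,0,0,0,0],[-1,0,0,-0.003,0],[-1,0,0,-0.006,0],[-1,0,0,-0.009,0],[-1,0,0,-0.012,0]]]' 50
python3 -m jog '[[[-1,0,0,0,0],[-1,0,0,0,0]]]' 50
```

```text
tool_pos: [0.5166, 0.3011, 0.1789]
tool_rot: [3.141, 0.001, 3.089]
tool_pos: [0.5159, 0.2985, 0.0953]
tool_rot: [-3.14, -0.004, 3.087]
contact_force: [0.3, -1.1, -0.4]
time: 10.72
tool_pos: [0.5172, 0.2991, 0.0982]
tool_rot: [3.141, 0.001, 3.089]
contact_force: [-0.3, -0.4, -0.9]
opening: 0.017
grip_force: 0.0
time: 11.13
tool_pos: [0.5167, 0.2989, 0.1094]
tool_rot: [-3.141, -0.001, 3.089]
contact_force: [0.0, 0.8, -3.0]
opening: 0.0119
grip_force: 50.0
time: 11.3
tool_pos: [0.517, 0.2989, 0.1095]
tool_rot: [3.141, 0.0, 3.089]
contact_force: [0.4, 0.3, -3.8]
opening: 0.0113
grip_force: 50.0
```

```bash
python3 -m jog '[[[-1,0,0.015,0,0],[-1,0,0.03,0,0],[-1,0,0.05,0,0],[-1,0,0.07,0,0],[-1,0,0.09,0,0]]]' |grep -E "tool|cont"
python3 -m jog '[[[-1,0,0.02,0,0],[-1,0,0.04,0,0],[-1,0,0.055,0,0],[-1,0,0.068,0,0],[-1,0,0.068,0,0]]]' |grep -E "tool|cont"
python3 -m jog '[[[-1,0,0,0.002,0],[-1,0,0,0.003,0],[-1,0,0,0.004,0],[-1,0,0,0.005,0],[-1,0,0,0.005,0]]]'
```

```text
tool_pos: [0.5215, 0.3895, 0.1091]
tool_rot: [-3.141, -0.0, 3.088]
contact_force: [0.7, 0.6, -3.2]
tool_pos: [0.5246, 0.459, 0.1086]
tool_rot: [3.141, -0.0, 3.091]
contact_force: [-0.3, -0.5, -2.1]
time: 12.55
tool_pos: [0.525, 0.4563, 0.1061]
tool_rot: [3.141, 0.0, 3.088]
contact_force: [-5.3, -0.3, 6.6]
opening: 0.0119
grip_force: 50.0
```

```bash
python3 -m jog '[[[-1,0,0.001,-0.001,0],[-1,0,0.003,-0.001,0],[-1,0,0.003,0,0],[0,0,0.003,0,0],[0,0,0.003,0,0]]]'|grep -E "tool|cont"
python3 -m jog '[[[0,0,0,0,0],[0,0,0,-0.03,0],[0,0,0,-0.07,0],[0,0,0,-0.11,0],[0,0,0,-0.15,0]]]'|grep -E "tool|cont"
python3 - <<'E'
from h import *
im,c=shot("scene","s2");shot("side","s2b")
im2,c2=shot("wrist","w4")
for n,i,cc in (("scene",im,c),):
    for q,s in blobs(mask(i,"red"),60)[0]:print(q,s,plane(cc,q,.062))
i2=cv2.imread("pics/s2b.png")[:,:,::-1].copy()
for q,s in blobs(mask(i2,"red"),60)[0]:print("side",q,s,plane(cam("side"),q,.062))
E
```

```text
tool_pos: [0.5259, 0.4596, 0.1047]
tool_rot: [3.141, 0.001, 3.088]
contact_force: [0.3, -0.5, 0.0]
tool_pos: [0.5252, 0.4596, 0.2555]
tool_rot: [-3.141, -0.001, 3.089]
contact_force: [0.4, 1.0, -0.3]
[268.4214 243.1447] [261 237  15  14 159] [[ 0.4537 -0.0221  0.062 ]]
[349.7892 276.    ] [342 269  17  15 204] [[ 0.5422 -0.2441  0.062 ]]
side [260.1236 227.5618] [255 223  11  10  89] [[ 0.4586 -0.0272  0.062 ]]
side [286.5778 275.6444] [280 270  14  13 135] [[ 0.5469 -0.2494  0.062 ]]
```

View pics/s2.png

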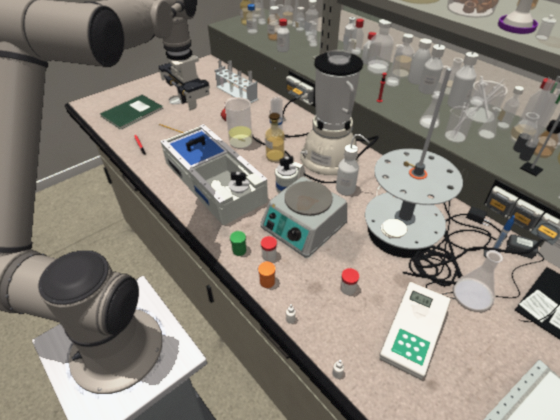

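The hatch is parked open and the chamber is clear. Jars are still at scene (268,243) and (350,276). Next, jar 1.

```bash
python3 -m jog '[[[0.5,0.007,-0.035,0,0],[0.5,0.015,-0.073,0,0],[0.5,0.023,-0.111,0,0],[0.5,0.031,-0.15,0,0],[0.5,0.038,-0.187,0,0]]]' |grep -E "tool"
python3 -m jog '[[[0.5,0.007,-0.037,0,0],[0.5,0.015,-0.075,0,0],[0.5,0.023,-0.113,0,0],[0.5,0.031,-0.15,0,0],[0.5,0.038,-0.187,0,0]]]' |grep -E "tool"
python3 -m jog '[[[0.5,0.007,-0.037,0,0],[0.5,0.015,-0.075,0,0],[0.5,0.023,-0.112,0,-0.1],[0.5,0.023,-0.112,0,-0.2],[0.5,0.023,-0.112,0,-0.2]]]' |grep -E "tool"
cat >> h.py <<'E'
def lids(f):
    "circle fit of lids at z=.062 from wrist view"
    im,c=shot("wrist",f)
    for q,s in blobs(mask(im,"red"),300)[0]:
        m=mask(im,"red");k=np.argwhere(m[s[1]:s[1]+s[3],s[0]:s[0]+s[2]])[:,::-1]+s[:2]
        W=plane(c,k,.062)[:,:2]*1000;(ctr,r)=cv2.minEnclosingCircle(W.astype(np.float32))
        print("lid",q,s,"centroid",W.mean(0),"encl",np.array(ctr),r,"cam",c[2])
    return im,c
E
python3 -c "
from h import *
lids('w5')"
```

```text
tool_pos: [0.4759, 0.273, 0.2523]
tool_rot: [-3.14, -0.003, 3.089]
tool_pos: [0.4281, 0.0887, 0.2528]
tool_rot: [-3.141, -0.003, 3.089]
tool_pos: [0.3998, -0.022, 0.2531]
tool_rot: [3.141, -0.002, -2.995]
lid [277.1957 236.6137] [ 257  216   41   42 1385] centroid [455.0656 -18.5534] encl [455.2593 -18.8026] 23.235937118530273 cam [ 0.3259 -0.0333  0.4015]
```

View pics/w5.png

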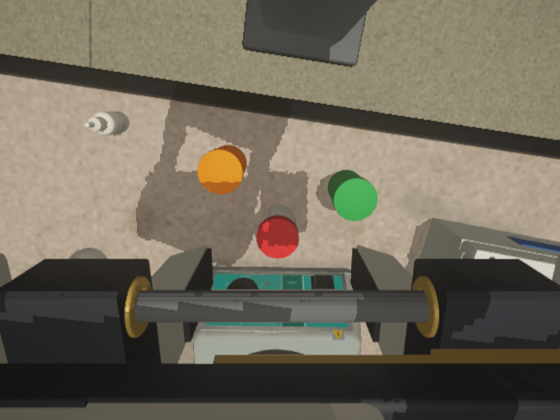

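Jar 1's lid is at (277,237); its fitted radius of 23.2 mm matches, at (0.4555, -0.0188). Green is at (355,198) and orange at (221,170), both clear of the fingers.

```bash
python3 -m jog '[[[0.45,-0.02,-0.002,0,0],[0.45,-0.04,-0.004,0.02,0],[0.45,-0.0555,-0.005,0.05,0],[0.45,-0.0555,-0.005,0.08,0],[0.45,-0.0555,-0.005,0.11,0]]]' |grep -E "tool"
python3 -m jog '[[[0.45,0,0,0.03,0],[0.45,0,0,0.06,0],[0.45,0,0,0.08,0],[0.45,0,0,0.093,0],[0.45,0,0,0.098,0]]]' |grep -E "tool|cont"
python3 -m jog '[[[-1,0,0,0,0],[-1,0,0,0,0],[-1,0,0,0,0],[-1,0,0,0,0],[-1,0,0,0,0]]]' 20
python3 -m jog '[[[-1,0,0,-0.02,0],[-1,0,0,-0.05,0],[-1,0,0,-0.09,0],[-1,0,0,-0.13,0],[-1,0,0,-0.16,0]]]' 20
python3 -c "
from h import *
yaw=-.05;u=np.array([np.cos(yaw),np.sin(yaw)]);v=np.array([-u[1],u[0]])
O=np.array([.5125,.1927])+.109*v;print('O',O)
T=O+.052*v;move([T[0],T[1],.205],1.521)"
```

```text
tool_pos: [0.457, -0.0155, 0.1422]
tool_rot: [3.141, -0.0, -2.996]
tool_pos: [0.4549, -0.0154, 0.0436]
tool_rot: [3.14, -0.005, -2.996]
contact_force: [-0.5, 0.5, -0.1]
time: 16.08
tool_pos: [0.4571, -0.0172, 0.0471]
tool_rot: [-3.141, 0.002, -2.995]
contact_force: [0.1, -0.5, 1.6]
opening: 0.0443
grip_force: 20.0
time: 16.5
tool_pos: [0.4567, -0.0172, 0.2097]
tool_rot: [-3.141, 0.003, -2.995]
contact_force: [0.5, -0.4, -1.6]
opening: 0.0442
grip_force: 20.0
O [0.5179 0.3016]
shift [-0.1174  0.3574  0.0047] turn -1.3742 now [ 0.4567 -0.0172  0.2097] [-3.1406  0.003  -2.9948] q6 -1.9234138550681148
```

```bash
python3 -m jog '[[[-1,-0.012,0.035,-0.02,0],[-1,-0.024,0.07,-0.03,0],[-1,-0.036,0.108,-0.03,0],[-1,-0.048,0.145,-0.03,0],[-1,-0.06,0.18,-0.03,0]]]' |grep -E "tool"
python3 -m jog '[[[-1,-0.012,0.037,0,0],[-1,-0.024,0.074,0,0],[-1,-0.036,0.11,0,0],[-1,-0.048,0.145,0,0],[-1,-0.057,0.177,0,0]]]' |grep -E "tool"
python3 -m jog '[[[-1,0,0,0,0.12],[-1,0,0,0,0.24],[-1,0,0,0,0.36],[-1,0,0,0,0.48],[-1,0,0,0,0.6]]]' |grep -E "tool"
python3 -m jog '[[[-1,0,0,0,0.12],[-1,0,0,0,0.24],[-1,0,0,0,0.36],[-1,0,0,0,0.48],[-1,0,0,0,0.6]]]' |grep -E "tool"
python3 -m jog '[[[-1,0,0,0,0.12],[-1,0,0,0,0.24],[-1,0,0,0,0.36],[-1,0,0,0,0.48],[-1,0,0,0,0.567]]]' |grep -E "tool|grip"
python3 -c "
from h import *
move([.5205,.3535,.052],1.521);shot('wrist','w6')"
```

```text
tool_pos: [0.4892, 0.1716, 0.237]
tool_rot: [3.141, 0.001, -2.995]
tool_pos: [0.5197, 0.3553, 0.2363]
tool_rot: [3.141, 0.0, -2.994]
tool_pos: [0.5195, 0.3531, 0.2362]
tool_rot: [-3.141, -0.0, 2.683]
tool_pos: [0.5196, 0.3529, 0.2363]
tool_rot: [-3.141, -0.0, 2.082]
tool_pos: [0.5196, 0.3529, 0.2363]
tool_rot: [-3.141, 0.0, 1.515]
grip_force: 20.0
shift [0.0007 0.001  0.1843] turn -0.0057 now [0.5196 0.3529 0.2363] [-3.1412  0.0001  1.5153] q6 0.5301417911022422
```

View pics/w6.png

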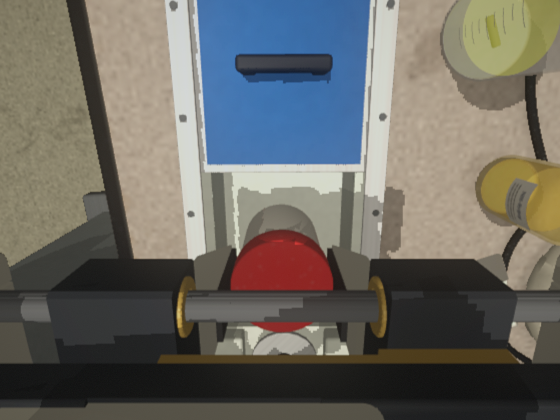

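The lips are symmetrical about the held jar (inner edges at columns 203 and 366, jar centre 282). The hatch edge at row 168 slightly overhangs, so I'll set this jar down 7 mm nearer the screw.

```bash
python3 -m jog '[[[-1,-0.0065,0.001,0.02,0],[-1,-0.0065,0.001,0.05,0],[-1,-0.0065,0.001,0.08,0],[-1,-0.0065,0.001,0.105,0],[-1,-0.0065,0.001,0.13,0]]]' |grep -E "tool|cont"
python3 -m jog '[[[-1,0,0,0.02,0],[-1,0,0,0.035,0],[-1,0,0,0.045,0],[-1,0,0,0.05,0],[-1,0,0,0.053,0]]]' |grep -E "tool|cont"
python3 -m jog '[[[-1,0,0,0.001,0],[-1,0,0,0.001,0]]]' |grep -E "tool|cont"
```

```text
tool_pos: [0.5201, 0.3462, 0.105]
tool_rot: [-3.141, 0.0, 1.524]
contact_force: [-0.1, 0.8, -1.5]
tool_pos: [0.5205, 0.3466, 0.053]
tool_rot: [-3.141, 0.0, 1.523]
contact_force: [-0.8, -0.1, -1.4]
tool_pos: [0.521, 0.3468, 0.0531]
tool_rot: [3.14, -0.001, 1.522]
contact_force: [-0.1, 0.8, -2.3]
```

```bash
python3 -m jog '[[[-1,0,0,0.001,0],[-1,0,0,0.001,0],[-1,0,0,0.001,0]]]' |grep -E "tool_pos|cont"
python3 -m jog '[[[-1,0,0,0.001,0],[-1,0,0,0.001,0],[-1,0,0,0.001,0]]]' |grep -E "tool_pos|cont"
```

```text
tool_pos: [0.5211, 0.3469, 0.0522]
contact_force: [0.3, 0.2, -0.4]
tool_pos: [0.5211, 0.3471, 0.0521]
contact_force: [-2.0, -0.7, 6.7]
```

```bash
python3 -m jog '[[[0.3,0,0,0,0],[0.3,0,0,0,0],[0.3,0,0,0,0],[0.3,0,0,-0.02,0],[0.3,0,0,-0.05,0]]]' |grep -E "tool_pos|cont|open"
python3 -m jog '[[[0.3,0,0,-0.03,0],[0.3,0,0,-0.07,0],[0.3,0,0,-0.11,0],[0.3,0,0,-0.15,0],[0.3,0,0,-0.15,0]]]' |grep -E "tool_pos|cont"
python3 - <<'E'
from h import *
im,c=shot('wrist','w7')
for q,s in blobs(mask(im,"red"),300)[0]:print(q,s,plane(c,q,.067))
for n in("scene","side"):
    i,c=shot(n,"x7"+n)
    for q,s in blobs(mask(i,"red"),60)[0]:print(n,q,s[4],plane(c,q,.062))
    print([plane(c,p,z)[0] for p,z in (((405,222),.03),((418,180),.2))] if n=="scene" else [plane(c,p,z)[0] for p,z in (((369,268),.03),((378,228),.2))])
E
```

```text
tool_pos: [0.5186, 0.3455, 0.0975]
contact_force: [-0.4, 0.2, -0.1]
opening: 0.0595
tool_pos: [0.5234, 0.3481, 0.2597]
contact_force: [0.6, -0.5, 0.9]
[276.2027 185.8838] [ 255  165   43   43 1455] [[0.5217 0.3487 0.067 ]]
scene [213.4667 169.2095] 105 [[0.5199 0.3473 0.062 ]]
scene [349.7512 276.0098] 205 [[ 0.5421 -0.2441  0.062 ]]
[array([ 0.8354, -0.2028,  0.03  ]), array([ 0.831 , -0.2057,  0.2   ])]
side [286.5075 275.5448] 134 [[ 0.5467 -0.249   0.062 ]]
[array([ 0.8231, -0.1984,  0.03  ]), array([ 0.8291, -0.1834,  0.2   ])]
```

```bash
python3 -m jog '[[[0.45,-0.035,0.003,0,0],[0.45,-0.073,0.006,0,0],[0.45,-0.111,0.01,0,0],[0.45,-0.15,0.013,0,0],[0.45,-0.187,0.017,0,0]]]' |grep -E "tool_pos"
python3 -m jog '[[[0.45,-0.035,0.003,0,0],[0.45,-0.073,0.006,0,0],[0.45,-0.111,0.01,0,0],[0.45,-0.15,0.013,0,0],[0.45,-0.187,0.017,0,0]]]' |grep -E "tool_pos"
python3 -m jog '[[[0.45,-0.035,0.003,0,0],[0.45,-0.073,0.006,0,0],[0.45,-0.111,0.01,0,0],[0.45,-0.15,0.013,0,0],[0.45,-0.186,0.017,0,0]]]' |grep -E "tool_pos"
python3 -c "
from h import *
lids('w8')"
```

```text
tool_pos: [0.527, 0.1571, 0.248]
tool_pos: [0.5349, -0.0305, 0.2481]
tool_pos: [0.5428, -0.2171, 0.2479]
lid [286.3518 208.7333] [ 265  187   44   44 1515] centroid [ 546.9223 -239.9332] encl [ 547.3788 -240.0943] 22.870132446289062 cam [ 0.5482 -0.1415  0.3962]
```

View pics/w8.png

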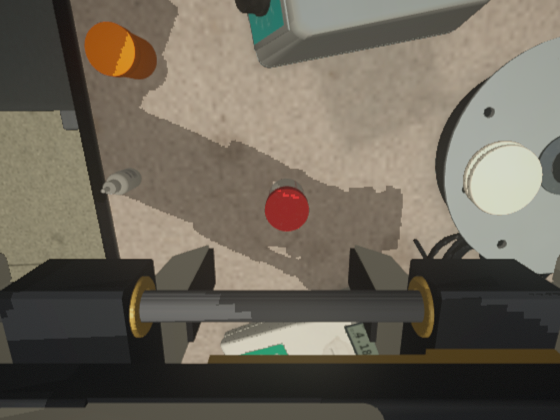

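Jar 2's lid is at (286,209), at (0.547, -0.240), with fitted radius 22.9 mm. The dropper at (125,182) and the stand are well clear.

```bash
python3 -m jog '[[[0.45,-0.012,0.003,0.02,0],[0.45,-0.023,0.0055,0.05,0],[0.45,-0.023,0.0055,0.08,0],[0.45,-0.023,0.0055,0.11,0],[0.45,-0.023,0.0055,0.135,0]]]' |grep -E "tool"
python3 -m jog '[[[0.45,0,0,0.02,0],[0.45,0,0,0.04,0],[0.45,0,0,0.055,0],[0.45,0,0,0.063,0],[0.45,0,0,0.067,0]]]' |grep -E "tool|cont"
python3 -m jog '[[[-1,0,0,0,0],[-1,0,0,0,0],[-1,0,0,0,0],[-1,0,0,0,0],[-1,0,0,0,0]]]' 20
python3 -m jog '[[[-1,0,0,-0.02,0],[-1,0,0,-0.05,0],[-1,0,0,-0.09,0],[-1,0,0,-0.13,0],[-1,0,0,-0.16,0]]]' 20
python3 -c "
from h import *
move([.5177,.2970,.237],1.521)"
```

```text
tool_pos: [0.5465, -0.2375, 0.1109]
tool_rot: [-3.136, -0.003, 1.521]
tool_pos: [0.5469, -0.2374, 0.0455]
tool_rot: [-3.137, -0.002, 1.522]
contact_force: [0.2, -0.1, -0.4]
time: 23.67
tool_pos: [0.5486, -0.2387, 0.0492]
tool_rot: [3.141, 0.001, 1.522]
contact_force: [-1.9, 0.4, 2.2]
opening: 0.0441
grip_force: 20.0
time: 24.08
tool_pos: [0.5489, -0.2387, 0.2119]
tool_rot: [3.138, 0.001, 1.522]
contact_force: [1.5, -0.4, -1.1]
opening: 0.0444
grip_force: 20.0
shift [ 0.5335 -0.0573 -0.026 ] turn 0.0008 now [ 0.5489 -0.2387  0.2119] [3.1384 0.0014 1.5218] q6 -0.489368849405222
```

```bash
python3 -m jog '[[[-1,0.035,-0.004,-0.015,0],[-1,0.073,-0.008,-0.028,0],[-1,0.11,-0.012,-0.028,0],[-1,0.145,-0.016,-0.028,0],[-1,0.18,-0.02,-0.028,0]]]' |grep -E "tool_pos"
python3 -m jog '[[[-1,0.035,-0.004,0,0],[-1,0.073,-0.008,0,0],[-1,0.11,-0.012,0,0],[-1,0.145,-0.016,0,0],[-1,0.18,-0.02,0,0]]]' |grep -E "tool_pos"
python3 -m jog '[[[-1,0.035,-0.004,0,0],[-1,0.07,-0.008,0,0],[-1,0.105,-0.012,0,0],[-1,0.14,-0.015,0,0],[-1,0.17,-0.017,0,0]]]' |grep -E "tool_pos|grip"
python3 -c "
from h import *
move([.5177,.2945,.054],1.521);im,c=shot('wrist','w9')
for q,s in blobs(mask(im,'red'),300)[0]:print(q,s,plane(c,q,.067))"
```

```text
tool_pos: [0.5368, -0.0561, 0.2369]
tool_pos: [0.5256, 0.1249, 0.2366]
tool_pos: [0.5167, 0.2961, 0.2365]
grip_force: 20.0
shift [-0.0016  0.0011  0.1825] turn 0.0016 now [0.5167 0.2961 0.2365] [ 3.1415 -0.0007  1.5226] q6 0.43943650530273526
[283.0891 133.9654] [ 259  110   49   49 1852] [[0.5217 0.3478 0.067 ]]
[281.3813 266.7994] [ 232  237  100   53 4207] [[0.5138 0.2176 0.067 ]]
[281.3342 328.0929] [245 322  72  16 775] [[0.5102 0.1466 0.067 ]]
```

View pics/w9.png

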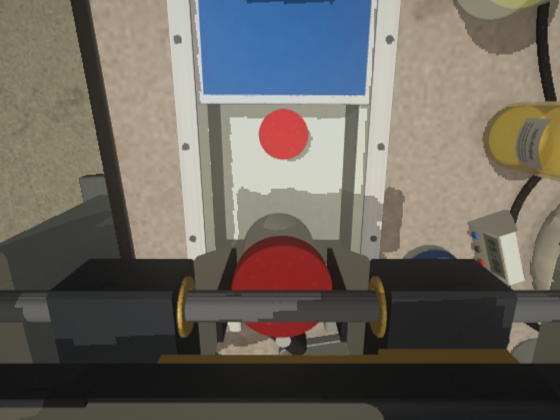

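Jar 1 stands upright at (283,134), centred in the channel. Now lowering jar 2 beside it.

```bash
python3 -m jog '[[[-1,-0.0015,0.001,0.02,0],[-1,-0.0015,0.001,0.05,0],[-1,-0.0015,0.001,0.08,0],[-1,-0.0015,0.001,0.105,0],[-1,-0.0015,0.001,0.13,0]]]' |grep -E "tool_pos|cont"
python3 -m jog '[[[-1,0,0,0.02,0],[-1,0,0,0.035,0],[-1,0,0,0.045,0],[-1,0,0,0.05,0],[-1,0,0,0.051,0]]]' |grep -E "tool_pos|cont"
python3 -m jog '[[[-1,0,0,0.001,0],[-1,0,0,0.001,0],[-1,0,0,0.001,0]]]' |grep -E "tool_pos|cont"
```

```text
tool_pos: [0.518, 0.2919, 0.105]
contact_force: [-0.2, 1.6, -2.3]
tool_pos: [0.5182, 0.2919, 0.0547]
contact_force: [-0.0, 0.1, -2.1]
tool_pos: [0.5189, 0.2924, 0.0553]
contact_force: [0.9, 0.6, -3.1]
```

```bash
python3 -m jog '[[[-1,0,0,0.001,0],[-1,0,0,0.0015,0],[-1,0,0,0.0015,0]]]' |grep -E "tool_pos|cont"
python3 -m jog '[[[-1,0,0,0.0005,0],[-1,0,0,0.001,0],[-1,0,0,0.001,0]]]' |grep -E "tool_pos|cont"
```

```text
tool_pos: [0.5189, 0.2924, 0.0542]
contact_force: [-1.5, -0.7, 5.4]
tool_pos: [0.519, 0.2925, 0.054]
contact_force: [-3.4, -1.3, 11.0]
```

```bash
python3 -m jog '[[[0.3,0,0,0,0],[0.3,0,0,0,0],[0.3,0,0,0,0],[0.3,0,0,-0.02,0],[0.3,0,0,-0.05,0]]]' |grep -E "tool_pos|cont|open"
python3 -m jog '[[[0.3,0,0,-0.04,0],[0.3,0,0,-0.08,0],[0.3,0,0,-0.12,0],[0.3,0,0,-0.16,0],[0.3,0,0,-0.2,0]]]' |grep -E "tool_pos|cont"
python3 -m jog '[[[0.3,-0.035,0.01,-0.02,0],[0.3,-0.07,0.02,-0.04,0],[0.3,-0.105,0.03,-0.06,0],[0.3,-0.105,0.03,-0.06,0]]]' |grep -E "tool_pos|cont"
python3 - <<'E'
from h import *
im,c=shot('wrist','w10')
for q,s in blobs(mask(im,'red'),150)[0]:print(q,s,plane(c,q,.067))
for n in("scene","side"):
    i,c=shot(n,"x10"+n)
    for q,s in blobs(mask(i,"red"),60)[0]:print(n,q,s[4],plane(c,q,.062))
a=cv2.imread("pics/w10.png");b=cv2.imread("pics/x10scene.png")
cv2.imwrite("pics/v10.png",np.hstack([cv2.resize(a,(400,300)),cv2.resize(b,(400,300))]))
E
```

```text
tool_pos: [0.5165, 0.2913, 0.0993]
contact_force: [0.6, -0.1, 0.8]
opening: 0.0598
tool_pos: [0.518, 0.292, 0.3038]
contact_force: [0.7, 0.2, -0.0]
tool_pos: [0.5457, 0.1806, 0.3661]
contact_force: [-1.3, -0.1, -0.0]
[250.2876  25.9025] [ 232    5   37   43 1262] [[0.5221 0.3469 0.067 ]]
[250.9243  79.4243] [ 234   61   35   38 1044] [[0.5182 0.2886 0.067 ]]
scene [217.9548 173.8416] 221 [[0.5176 0.3176 0.062 ]]
side [276.8095 169.0476] 63 [[0.5232 0.336  0.062 ]]
```

View pics/v10.png

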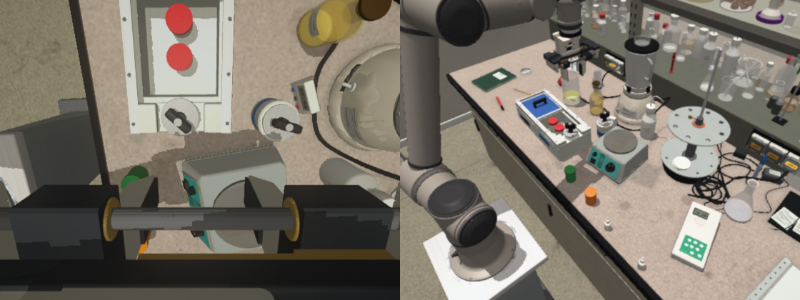

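No third jar shows anywhere; both jars stand in the chamber at (179,18) and (180,57) in the left panel. Now I'll fetch the hatch.

```bash
python3 -m jog '[[[0,0.035,-0.004,0.015,0],[0,0.07,-0.008,0.03,0],[0,0.105,-0.012,0.045,0],[0,0.14,-0.016,0.06,0],[0,0.17,-0.02,0.075,0]]]' |grep -E "tool_pos"
python3 -m jog '[[[0,0.035,-0.004,0.01,0],[0,0.07,-0.009,0.02,0],[0,0.108,-0.0135,0.035,-0.1],[0,0.108,-0.0135,0.035,-0.22],[0,0.108,-0.0135,0.035,-0.34]]]' |grep -E "tool_pos"
python3 -m jog '[[[0,0,0,0,-0.12],[0,0,0,0,-0.24],[0,0,0,0,-0.36],[0,0,0,0,-0.48],[0,0,0,0,-0.6]]]' |grep -E "tool_pos"
python3 -m jog '[[[0,0,0,0,-0.12],[0,0,0,0,-0.24],[0,0,0,0,-0.36],[0,0,0,0,-0.48],[0,0,0,0,-0.6]]]' |grep -E "tool"
python3 -m jog '[[[0,0,0,0,-0.027],[0,0,0,0,-0.027]]]' |grep -E "tool"
python3 -c "
from h import *
move([.5255,.4590,.106],3.090)"
```

```text
tool_pos: [0.5297, 0.3601, 0.2844]
tool_pos: [0.52, 0.4686, 0.2472]
tool_pos: [0.5216, 0.4665, 0.2499]
tool_pos: [0.5216, 0.4665, 0.25]
tool_rot: [-3.14, -0.002, 3.07]
tool_pos: [0.5217, 0.4664, 0.2501]
tool_rot: [-3.14, -0.002, 3.092]
shift [-0.0045 -0.007   0.1441] turn 0.0019 now [0.5217 0.4664 0.2501] [-3.1402 -0.0025  3.0919] q6 -0.9012141664823761
```

```bash
python3 -m jog '[[[0,-0.0045,-0.007,0.03,0],[0,-0.0045,-0.007,0.07,0],[0,-0.0045,-0.007,0.105,0],[0,-0.0045,-0.007,0.13,0],[0,-0.0045,-0.007,0.143,0]]]' |grep -E "tool"
python3 -m jog '[[[-1,0,0,0,0],[-1,0,0,0,0],[-1,0,0,0,0],[-1,0,0,0,0],[-1,0,0,0,0]]]' 50 |grep -E "tool|cont|open"
python3 -m jog '[[[-1,0,0,0,0],[-1,0,0,0,0],[-1,0,0,0,0],[-1,0,0,-0.002,0],[-1,0,0,-0.0045,0]]]' 50
python3 -m jog '[[[-1,0,0,0,0],[-1,0,0,0,0]]]' 50
```

```text
tool_pos: [0.5244, 0.4574, 0.1031]
tool_rot: [-3.137, -0.007, 3.088]
tool_pos: [0.528, 0.4585, 0.1105]
tool_rot: [3.14, 0.002, 3.089]
contact_force: [-0.1, 0.3, -0.1]
opening: 0.0171
time: 31.37
tool_pos: [0.527, 0.4574, 0.1125]
tool_rot: [-3.14, -0.002, 3.089]
contact_force: [0.1, 0.0, -3.5]
opening: 0.0115
grip_force: 50.0
time: 31.53
tool_pos: [0.5273, 0.4576, 0.1128]
tool_rot: [-3.141, -0.001, 3.089]
contact_force: [0.2, 0.8, -3.2]
opening: 0.0116
grip_force: 50.0
```

```bash
python3 -m jog '[[[-1,0,-0.015,0,0],[-1,0,-0.03,0,0],[-1,0,-0.05,0,0],[-1,0,-0.07,0,0],[-1,0,-0.09,0,0]]]' |grep -E "tool|cont"
python3 -m jog '[[[-1,0,-0.02,0,0],[-1,0,-0.04,0,0],[-1,0,-0.052,0,0],[-1,0,-0.06,0,0],[-1,0,-0.063,0,0]]]' |grep -E "tool|cont"
python3 -m jog '[[[-1,0,-0.001,0,0],[-1,0,-0.002,0,0],[-1,0,-0.003,0,0],[-1,0,-0.003,0,0]]]' |grep -E "tool|cont"
```

```text
tool_pos: [0.5223, 0.367, 0.1128]
tool_rot: [-3.141, -0.001, 3.089]
contact_force: [0.4, 0.8, -2.4]
tool_pos: [0.5195, 0.3042, 0.1133]
tool_rot: [-3.142, -0.0, 3.088]
contact_force: [0.5, 0.4, -2.0]
tool_pos: [0.5192, 0.3026, 0.1132]
tool_rot: [3.141, 0.0, 3.09]
contact_force: [-0.8, 0.0, -2.6]
```

```bash
python3 -m jog '[[[-1,0,-0.001,0,0],[-1,0,-0.002,0,0],[-1,0,-0.002,0,0]]]' |grep -E "tool_pos|cont"
python3 -m jog '[[[-1,0,-0.001,0,0],[-1,0,-0.002,0,0],[-1,0,-0.002,0,0]]]' |grep -E "tool_pos|cont"
```

```text
tool_pos: [0.5191, 0.3001, 0.1132]
contact_force: [-0.1, -0.7, -2.4]
tool_pos: [0.5189, 0.2986, 0.1135]
contact_force: [-1.0, 3.2, -2.0]
```

```bash
python3 -m jog '[[[-1,0,0.0015,0.001,0],[-1,0,0.0015,0.003,0],[-1,0,0.0015,0.005,0],[-1,0,0.0015,0.007,0],[-1,0,0.0015,0.008,0]]]' |grep -E "tool_pos|cont"
python3 -m jog '[[[-1,0,0,0.001,0],[-1,0,0,0.002,0],[-1,0,0,0.003,0],[-1,0,0,0.003,0]]]' |grep -E "tool_pos|cont"
python3 -m jog '[[[-1,0,0,0.001,0],[-1,0,0,0.002,0],[-1,0,0,0.002,0]]]' |grep -E "tool_pos|cont"
```

```text
tool_pos: [0.5189, 0.2994, 0.1048]
contact_force: [-0.0, 0.1, -3.0]
tool_pos: [0.5192, 0.2996, 0.1023]
contact_force: [0.2, -0.2, -3.0]
tool_pos: [0.5193, 0.2996, 0.1022]
contact_force: [-4.1, -1.7, 9.9]
```

```bash
python3 -m jog '[[[0,0,0,0,0],[0,0,0,0,0],[0,0,0,0,0],[0,0,0,-0.03,0],[0,0,0,-0.07,0]]]' |grep -E "tool_pos|cont"
python3 -m jog '[[[0.1,0,0,-0.04,0],[0.1,0,-0.035,-0.08,0],[0.1,0.001,-0.07,-0.09,0],[0.1,0.001,-0.107,-0.09,0.1],[0.1,0.001,-0.107,-0.09,0.2]]]' |grep -E "tool_pos|cont"
python3 -m jog '[[[0.1,0,0,0,0.12],[0.1,0,0,0,0.24],[0.1,0,0,0,0.36],[0.1,0,0,0,0.48],[0.1,0,0,0,0.539]]]' |grep -E "tool"
python3 -c "
from h import *
im,c=shot('wrist','w11');move([.5125,.1927,.129],2.35)"
```

```text
tool_pos: [0.5172, 0.2987, 0.1674]
contact_force: [1.1, 0.0, -0.2]
tool_pos: [0.5131, 0.1874, 0.2623]
contact_force: [1.5, 0.5, 0.1]
tool_pos: [0.5126, 0.1927, 0.2602]
tool_rot: [3.141, 0.0, 2.343]
shift [-0.     -0.0001  0.1312] turn -0.0073 now [0.5125 0.1928 0.2602] [ 3.1414 -0.      2.3427] q6 -0.5522513655713164
```

View pics/w11.png

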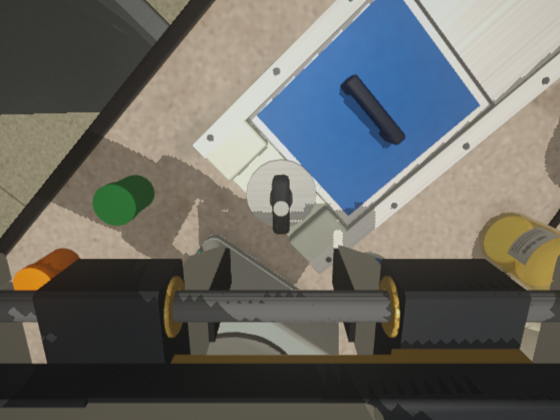

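The hatch is back in its recess with the frame visible all round, and the knob bar at (281,205) is aligned with the fingers. Screwing down clockwise.

```bash
python3 -m jog '[[[0,0,0,0.03,0],[0,0,0,0.065,0],[0,0,0,0.095,0],[0,0,0,0.12,0],[0,0,0,0.13,0]]]' |grep -E "tool_pos"
python3 -m jog '[[[-1,0,0,0,0],[-1,0,0,0,0],[-1,0,0,0,0],[-1,0,0,0,0],[-1,0,0,0,0]]]' 40|grep open
python3 -m jog '[[[-1,0,0,0,0],[-1,0,0,0,0],[-1,0,0,0,0]]]' 40
python3 -m jog '[[[-1,0,0,0.0009,0.12],[-1,0,0,0.0018,0.24],[-1,0,0,0.0027,0.36],[-1,0,0,0.0036,0.48],[-1,0,0,0.0045,0.6]]]' 40|grep -E "tool|cont|grip"
python3 -m jog '[[[-1,0,0,0.0009,0.12],[-1,0,0,0.0018,0.24],[-1,0,0,0.0027,0.36],[-1,0,0,0.0036,0.48],[-1,0,0,0.0045,0.6]]]' 40|grep -E "tool|cont|grip"
python3 -c "
from h import *
s=robot.observe();print(s['torque'],s['opening'])"
```

```text
tool_pos: [0.5106, 0.1923, 0.1267]
opening: 0.0172
time: 36.58
tool_pos: [0.5125, 0.1923, 0.1317]
tool_rot: [3.141, 0.001, 2.35]
contact_force: [-2.5, -3.6, 6.0]
opening: 0.0137
grip_force: 40.0
tool_pos: [0.5128, 0.1924, 0.1272]
tool_rot: [3.14, 0.001, 1.744]
contact_force: [-1.2, -2.7, 5.6]
grip_force: 40.0
tool_pos: [0.5131, 0.1923, 0.1226]
tool_rot: [3.139, -0.0, 1.144]
contact_force: [-0.5, -3.1, 5.2]
grip_force: 40.0
[-0.6924  0.1574  0.1312] 0.013724608322404306
```

```bash
python3 -m jog '[[[-1,0,0,0.0009,0.12],[-1,0,0,0.0018,0.24],[-1,0,0,0.0027,0.36],[-1,0,0,0.0036,0.48],[-1,0,0,0.0045,0.6]]]' 40|grep -E "tool|cont"
python3 -m jog '[[[-1,0,0,0.0009,0.12],[-1,0,0,0.0018,0.24],[-1,0,0,0.0027,0.36],[-1,0,0,0.0036,0.48],[-1,0,0,0.0042,0.56]]]' 40|grep -E "tool|cont"
python3 -c "
from h import *
s=robot.observe();print(s['torque'],s['opening'])"
python3 -m jog '[[[-1,0,0,0.0002,0.06],[-1,0,0,0.0004,0.12],[-1,0,0,0.0004,0.12]]]' 40|grep -E "tool|cont"
python3 -c "
from h import *
s=robot.observe();print(s['torque'],s['opening'])"
```

```text
tool_pos: [0.5134, 0.1921, 0.1182]
tool_rot: [3.139, -0.002, 0.544]
contact_force: [-0.2, -4.7, 4.8]
tool_pos: [0.5134, 0.1918, 0.1139]
tool_rot: [3.14, -0.003, -0.016]
contact_force: [-0.9, -5.1, 5.1]
[-1.1203  0.1939  0.0958] 0.01343530063380434
tool_pos: [0.5133, 0.1918, 0.1135]
tool_rot: [3.14, -0.003, -0.131]
contact_force: [0.4, -4.9, 5.2]
[-1.0532  0.1963  0.9504] 0.01371386725096644
```

```bash
python3 -m jog '[[[-1,0,0,0,-0.06],[-1,0,0,0,-0.06],[0.2,0,0,0,-0.06],[0.2,0,0,0,-0.06],[0.2,0,0,0,-0.06]]]' 40|grep -E "tool|cont"
python3 -m jog '[[[0.2,0,0,0,0],[0.2,0,0,-0.03,0],[0.2,0,0,-0.07,0],[0.2,0,0,-0.11,0],[0.2,0,0,-0.15,0]]]' |grep -E "tool|cont"
python3 -m jog '[[[0.2,0.03,0,0,0],[0.2,0.06,0,0,0],[0.2,0.06,0,0,0]]]' |grep -E "tool|cont"
python3 - <<'E'
from h import *
im,c=shot('wrist','w12');i,_=shot('scene','s12')
cv2.imwrite("pics/v12.png",np.hstack([cv2.resize(im,(440,330)),cv2.resize(i[90:225,150:300],(360,330),interpolation=cv2.INTER_CUBIC)])[:,:,::-1])
E
```

```text
tool_pos: [0.5126, 0.1931, 0.1125]
tool_rot: [-3.141, -0.001, -0.07]
contact_force: [0.5, -0.3, -0.4]
tool_pos: [0.5118, 0.1928, 0.2635]
tool_rot: [3.141, 0.001, -0.07]
contact_force: [1.7, 0.1, 0.6]
tool_pos: [0.5759, 0.1878, 0.2617]
tool_rot: [-3.142, -0.002, -0.072]
contact_force: [-0.8, 0.3, -0.5]
```

View pics/v12.png

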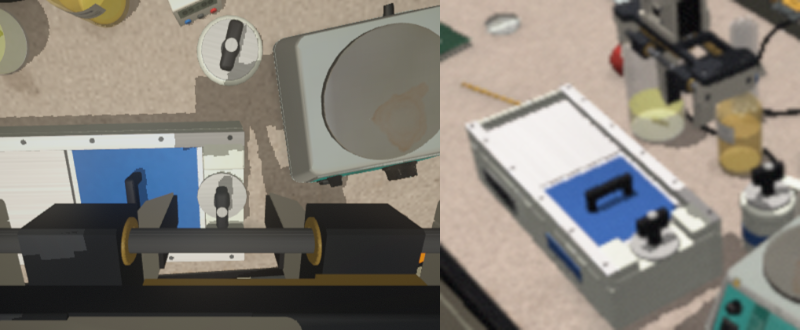

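The hatch lies flush and the knob, at (655,228) in the right panel and (222,200) in the left, is down and aligned with the box, just as at the start. The area between the canister and the hotplate holds no jar.

```bash
python3 -c "
from cell import robot
print(robot.observe()['time']);print(robot.hand_in())"
```

```text
39.6833
the job is handed in; nothing more can be done
None
```

Both red-lidded jars I could find are upright in the dry box, with the hatch seated and the screw (it undid counter-clockwise) back down to its stop; I handed in at about 40 s and got no verdict back.

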